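# Put a reel under the bench magnifier

## Task

The blue reel is to be inspected under the bench magnifier: slide it up off its spindle and set it down upright in the middle of the round viewing mat, without dropping it. Then swivel the magnifier's arm (its handle is the red ball) until the lens stands straight above the middle of the mat, and tilt the lens until it is level. Let go of everything and leave the mouse, calculator, bracelet and stapler where they are.

Things in the scene. Friction and masses are not known exactly. Their poses are not given: they have to be found in the camera images.
- reel: Loose reel wound with blue cord between white end flanges: a cylinder 57 mm in diameter (55 mm between the flanges) and 60 mm high with a bore of 20 mm, about 0.06 to 0.13 kg; origin at the centre of its underside, z up along the bore. It starts standing on the spool stand, over the spindle.
- spindle_foot (a point): Fixed spool stand: a wooden disc 84 mm in diameter, 12 mm thick, with an upright steel spindle 10 mm in diameter. This point is on the spindle axis at the top of the disc, where the reel rests; the spindle ends 69 mm above it (9 mm above the top of the resting reel).
- mat_centre (a point): Fixed round viewing mat, 90 mm in diameter and 4 mm thick, black with a green ring and a white middle; this point is the centre of its top face. Its centre always lies 110 mm from the magnifier's post axis, at a direction that varies.
- swivel_axis (a point): Magnifier: fixed white round foot 110 mm in diameter, an upright post 14 mm in diameter, on it a black collar 26 mm in diameter (up to 23 mm above this point) that swivels. This point is on the vertical swivel axis at the arm's height, 170 mm above the desk.
- tilt_hinge (a point): Outer end of the swivel arm, 55 mm from the swivel axis and at its height: the middle of the lens's tilt hinge, whose horizontal axis is square to the arm.
- lens_centre (a point): Centre of the round lens (white rim 90 mm in diameter, 14 mm thick), 55 mm out from the tilt hinge. Its z axis is the lens's own axis, vertical when the lens is level; its x axis points from the lens back towards the hinge.
- ball_grip (a point): Centre of the red ball, 26 mm in diameter, on the outer end of the lens rim on a 10 mm thick stem: 117 mm out from the tilt hinge on the line through the lens centre, 172 mm from the swivel axis when the lens is level. Gripped across the stem from above, it drives both joints.
- swing_arm (a joint): Swivel of the arm about the post, rad; growing = clockwise seen from above. Stiff (0.3 N m), stays where left. Range -1.2 to 2.2.
- lens_head (a joint): Tilt of the lens, rad; 0 = level, growing = the ball end rises. Stiff (0.35 N m), stays where left. Range -0.6 to 1.1.
- mouse: Loose white computer mouse, 60 x 106 x 38 mm, a bystander; origin at the centre of its underside.
- calculator: Loose grey desk calculator, 112 x 68 x 13 mm, a bystander; origin at the centre of its underside.
- bracelet: Loose dark red bead bracelet, 71 x 72 x 10 mm, a bystander; origin at the centre of its underside.
- stapler: Loose red and black stapler, 34 x 118 x 47 mm, a bystander; origin at the centre of its underside.

How it is judged (in metres and radians):
On the way, in this order (a step that is already met when the one before it is completed fails the run):
1. the reel stands upright in the middle of the mat, let go (horizontal distance between reel and mat_centre below 0.014 m and z of reel in the frame of mat_centre below 0.004 m and angle between reel's own z axis and vertical below 0.1 rad and contact force between the fingers and reel below 0.05 N), for 0.2 s.
2. the lens is above the middle of the mat and level, let go (horizontal distance between lens_centre and mat_centre below 0.014 m and angle between lens_centre's own z axis and vertical below 0.1 rad and contact force between the fingers and anything else below 0.05 N), for 0.2 s.
At the end, for the whole second after the job is handed in: The reel stands upright (within 0.1 rad) on the mat, its axis within 14 mm of the mat's centre; the lens centre is within 14 mm, seen from above, of the mat's centre and the lens is level within 0.1 rad; everything is released and at rest (all of step 1 and all of step 2 and linear speed of reel below 0.02 m/s and velocity of joint swing_arm between -0.05 and 0.05 rad/s and velocity of joint lens_head between -0.05 and 0.05 rad/s); the robot touches nothing.
It fails at once if the reel is dropped: off the spindle and not held, more than 20 mm above the mat's top (contact force between the fingers and reel below 0.02 N and z of reel in the frame of mat_centre above 0.02 m and horizontal distance between reel and spindle_foot above 0.025 m).
It fails at once if the mouse is moved more than 20 mm (distance of mouse from where it was at the start of the episode above 0.02 m).
It fails at once if the calculator is moved more than 20 mm (distance of calculator from where it was at the start of the episode above 0.02 m).
It fails at once if the bracelet is moved more than 20 mm (distance of bracelet from where it was at the start of the episode above 0.02 m).
It fails at once if the stapler is moved more than 20 mm (distance of stapler from where it was at the start of the episode above 0.02 m).
It also fails if it takes over 58 s, if anything falls off the work surface, if the arm or the gripper's body presses on something with over 40 N, if the wrist force passes 120 N, or if a joint passes its speed limit or range.

## Robot

A 6-joint arm with a two-finger parallel gripper is mounted at the origin on a cart in front of the work surface, level with it; the furniture and walls round the work are solid. World frame = base frame: x ahead of the robot, y to its left, z up, the work surface at z = 0. Lengths are in m, angles in degrees, forces in N, time in s.
With the tool pointing down it reaches from about 0.3 to 0.75 m from the base axis. Payload 8.5 kg.
Tool frame: the origin (TCP) lies on the centre line of the jaws, within the pads' length; the fingertips stand 11 mm ahead of it and the grasp point (between the pads) lies 8 mm behind it; z points along the fingers, y is the line along which they close (so a half turn about z gives the same grasp; the last joint's range is limited). The gripper opens to 85 mm and grips with 20 to 120 N. Pads are 22 mm wide; open, the fingers measure 114 mm over their backs; the gripper's body (76 mm by 85 mm) begins 54 mm behind the grasp point. The pads swing forward as they close: fully open they stand 13 mm farther back than shut.
Start: joints at [-85.273, 21.807, 74.336, -0, 83.858, -12.336], TCP at [0.161, -0.526, 0.242] pointing down, gripper open.
Joint ranges: [-178.18, 178.18], [-50.72, 133.34], [12.68, 142.11], [-81.47, 261.47], [9.98, 163.14], [-165.26, 165.26]. Speed limits (degrees/s): [136.94, 136.94, 180, 180, 180, 180].

## Interface

Orientations are given as a 3x3 rotation matrix whose columns are the frame's x, y, z axes.
In Python, from rig import env gives the robot as it stands.
- The arm moves only by the tool hand_motion, called after "Call:" as a command line: name --argument value ..., lists and objects as JSON in quotes. Schema: {"type":"object","properties":{"steps":{"type":"array","items":{"type":"array","prefixItems":[{"type":"array","items":{"type":"number"},"minItems":3,"maxItems":3},{"type":"number"},{"type":"number"}],"minItems":3,"maxItems":3},"minItems":1,"maxItems":10},"grip_n":{"type":"number"},"only":{"type":"string"},"quiet":{"type":"boolean"},"lines":{"type":"string"}},"required":["steps"],"additionalProperties":false}. steps is a list of rows, 1 to 10 of them, each written [[dx, dy, dz], turn, opening]: dx, dy, dz in shares of the most that a row can go, 1 being 50 mm, then a turn about the tool's z in degrees, then the finger opening in m; each row shifts and turns the commanded pose from where the row before left it, along the tool's axes as they then stand; what a row does not reach is not made up. A row lasts 1/10 s, in which the tool goes at most 0.05 m and 8.59 degrees, less where a joint would pass 70% of its speed; a pose out of reach is approached as far as the arm can. The fingers move at their own pace and stop on an object; grip_n is the grip in N (left out, the last holds). Time passes only in rows, so rows that do not move let the fingers close. The tool returns the time, the measured TCP pose, the force, the opening and the grip force at its end. only (a regular expression) keeps the lines of the reply that match it, lines (a string "A,B") keeps lines A to B, and quiet returns only ok. Input that does not fit is refused with a message, and nothing moves.
- env.observe(): the state, without advancing time (a new reading comes with each control period).
- env.get_image(name): name is "scene" or "top"; returns a dict with "pixels" (384x512x3 uint8, red, green, blue), "K" (3x3 intrinsics, pixels), "distortion" ([k1, k2, p1, p2, k3] as OpenCV has them; the pictures are not rectified), "extrinsics" (4x4, takes a point from world to camera coordinates). Camera axes: x right, y down, z forward; pixel columns grow to the right and rows downward; lengths in m; the calibration is good to about 2 mm. A picture is of the moment at which its call begins. There is no depth.
- env.close_job(): hands the job in; it is judged then, once.
The state is a dict: "time_s": time; "q": joint angles; "qvel": joint speeds; "joint_efforts": joint torques, N m; "position": TCP position; "tool_rot": TCP orientation; "ft_force": force on the tool from outside, world axes, zero at the start; "wrist_torque": the same for the moment, N m; "grip_width": finger opening in m; "gripper_force": force on a finger pad.
Only numpy, scipy, OpenCV 4.12 (cv2) and the standard library are available. Lean on these libraries where they do the work, as an engineer would, in place of code of your own. Each camera call takes 0.05 s, during which the arm holds its last target. There are 200 camera calls.

## Working session

There is one attempt and no reset: what is moved stays moved. The work goes in short steps, Python scripts to look and compute and a tool call to move; the robot and the scene stay as the last step left them, time stands still between calls to the robot, and variables do not carry over. Pictures are saved under pics/ and viewed, at most 10 in all, crops included, and the job is handed in when it is done.

```bash
ls; mkdir -p pics; python3 - <<'E'
from rig import env
import cv2,numpy as np,pickle
d={}
for n in("scene","top"):
    im=env.get_image(n); d[n]=im
    cv2.imwrite(f"pics/{n}0.png",im["pixels"][:,:,::-1])
    E=im["extrinsics"];print(n,-E[:3,:3].T@E[:3,3],E[2,:3],im["K"][0],im["distortion"])
pickle.dump(d,open("im0.pkl","wb"))
print(env.observe())
E
```

```text
pics
rig.py
scene [-0.3781652  -0.56517824  0.76570484] [ 0.73591828  0.43780257 -0.51648155] [384.39966365   0.         264.50863216] [-0.02261764  0.          0.          0.          0.        ]
top [ 0.32429085 -0.00507323  1.06217751] [ 0.18962862 -0.00281695 -0.98185185] [363.77253586   0.         253.74230657] [-0.05776744  0.          0.          0.          0.        ]
{'time_s': 0.1, 'q': array([-8.52722310e+01,  2.18369215e+01,  7.43791161e+01, -6.73331360e-04,
        8.38590402e+01, -1.23359103e+01]), 'qvel': array([ 0.02620736, -0.09918957, -0.08172076, -0.02439907, -0.04640178,
       -0.12871498]), 'joint_efforts': array([ 2.55817518e-03, -4.49222016e+01, -2.31656492e+01, -1.66442373e-04,
        3.66633394e-03,  2.31266534e-05]), 'position': array([ 0.16136141, -0.52553336,  0.24178309]), 'tool_rot': array([[ 9.55978864e-01,  2.93435507e-01, -1.19646143e-04],
       [ 2.93435409e-01, -9.55978011e-01,  1.30493379e-03],
       [ 2.68534827e-04, -1.28259754e-03, -9.99999141e-01]]), 'ft_force': array([ 0.79237507, -0.10405471,  0.05171646]), 'wrist_torque': array([-0.02783942,  0.03659949, -0.00555241]), 'gripper_force': 0.0, 'grip_width': 0.0850821482717847}
```

View pics/top0.png

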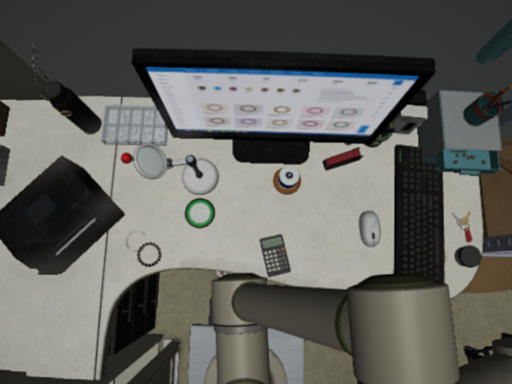

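View pics/scene0.png

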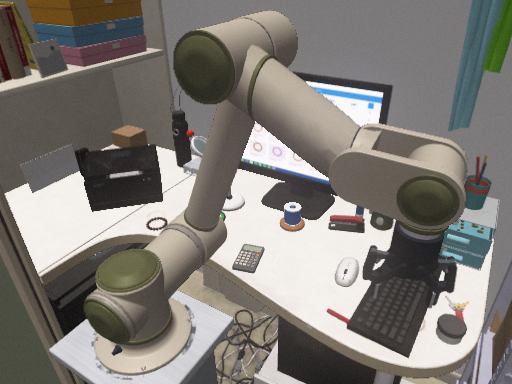

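The top view shows the mat (200,213), magnifier foot (200,177), arm going left to the lens (151,161) and red ball (126,158), reel (288,177), and the monitor behind it. The scene view shows the reel (292,213) and the ball (190,133); the mat is mostly hidden by the arm.

```bash
cat > h.py <<'E'
import cv2,numpy as np
def ray(im,uv):
    p=cv2.undistortPoints(np.array([[uv]],float),im["K"],im["distortion"])[0,0]
    E=im["extrinsics"];R=E[:3,:3]
    d=R.T@np.array([p[0],p[1],1]);return -R.T@E[:3,3],d/np.linalg.norm(d)
def onz(im,uv,z):
    c,d=ray(im,uv);return c+d*(z-c[2])/d[2]
def two(a,ua,b,ub):
    c1,d1=ray(a,ua);c2,d2=ray(b,ub)
    s=np.linalg.lstsq(np.c_[d1,-d2],c2-c1,rcond=None)[0]
    p,q=c1+d1*s[0],c2+d2*s[1];return (p+q)/2,np.linalg.norm(p-q)
def blobs(im,lo,hi,box,amin=8):
    u0,v0,u1,v1=box
    h=cv2.cvtColor(im["pixels"],cv2.COLOR_RGB2HSV)[v0:v1,u0:u1]
    m=cv2.inRange(h,np.array(lo),np.array(hi))
    n,_,s,c=cv2.connectedComponentsWithStats(m)
    return [(tuple(np.round(c[i]+[u0,v0],1)),s[i,:].tolist()) for i in range(1,n) if s[i,4]>=amin],m
E
python3 - <<'E'
from h import *
import pickle
d=pickle.load(open("im0.pkl","rb"));t,s=d["top"],d["scene"]
b,_=blobs(t,(45,80,40),(85,255,255),(170,190,230,240));print("mat",b)
for c,_ in b: print(onz(t,c,.004))
bt,_=blobs(t,(0,150,80),(6,255,255),(110,140,140,175));bs,_=blobs(s,(0,150,80),(6,255,255),(175,120,205,145));print("ball",bt,bs)
print(two(t,bt[0][0],s,bs[0][0]))
b,m=blobs(s,(105,80,30),(130,255,255),(275,195,310,235));print("reel blue",b)
for k,im,bx in(("t",t,(90,110,330,280)),("s",s,(140,110,320,280))):
    c=im["pixels"][bx[1]:bx[3],bx[0]:bx[2],::-1]
    c=cv2.resize(c,None,fx=3.3,fy=3.3,interpolation=cv2.INTER_CUBIC);cv2.imwrite(f"pics/c{k}.png",c);print(c.shape)
for n,uv,z in(("reel top",(289,175),.072),("foot",(200,177),.012),("collar",(194,160),.19),("scr bl",(175,137),.1),("scr br",(372,138),.1)):print(n,onz(t,uv,z))
E
```

```text
mat [((np.float64(199.6), np.float64(212.3)), [16, 9, 28, 28, 270])]
[0.47007314 0.14922025 0.004     ]
ball [((np.float64(125.8), np.float64(157.6)), [12, 13, 9, 10, 69])] [((np.float64(189.0), np.float64(132.8)), [11, 10, 7, 7, 38])]
(array([0.55670479, 0.29157925, 0.25656816]), np.float64(0.0022121307495659047))
reel blue [((np.float64(290.6), np.float64(217.3)), [10, 15, 15, 15, 144])]
(561, 792, 3)
(561, 594, 3)
reel top [ 0.57352586 -0.10522815  0.072     ]
foot [0.57456575 0.15282212 0.012     ]
collar [0.57515902 0.14350376 0.19      ]
scr bl [0.66598352 0.21595483 0.1       ]
scr br [ 0.68081123 -0.33508301  0.1       ]
```

View pics/ct.png

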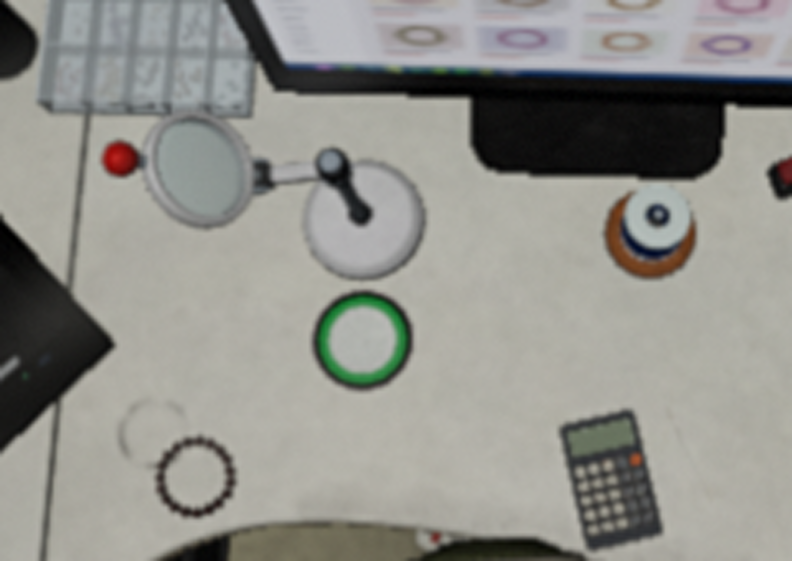

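View pics/cs.png

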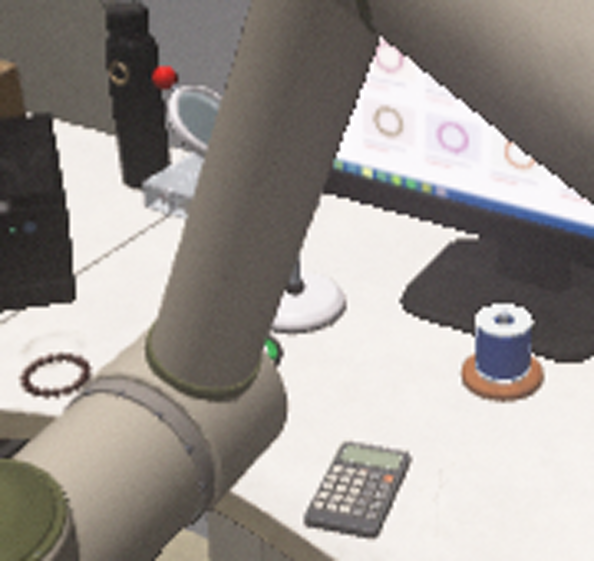

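The crops show the lens tilted up (ball end high), pointing roughly +y from the post. Reel flange centre in the top view is about (289,175.5), the collar top about (190.6,159), and the foot about (200,176.7). Next I refine the measurements.

```bash
python3 - <<'E'
from h import *
import pickle
d=pickle.load(open("im0.pkl","rb"));t,s=d["top"],d["scene"]
_,m=blobs(t,(45,80,40),(85,255,255),(170,190,230,240))
c=max(cv2.findContours(m,cv2.RETR_EXTERNAL,cv2.CHAIN_APPROX_NONE)[0],key=len);e=cv2.fitEllipse(c);print("mat",e,onz(t,np.add(e[0],(170,190)),.004))
print("reel top",onz(t,(289.1,175.8),.072),"spindle tip",onz(t,(289.1,175.0),.081))
print("disc",onz(t,(287.3,180.5),.012))
print("foot",onz(t,(200,176.7),.012),"collar",onz(t,(190.6,159.1),.193))
print("arm end px", onz(t,(90+262/3.3,110+174/3.3),.17),"lens",onz(t,(151,161),.17+.055*.7))
# scene: reel top flange centre (140+505/3.3,110+316/3.3)
u=(140+504/3.3,110+317/3.3);print("reel scene",onz(s,u,.072), two(t,(289.1,175.8),s,u))
for n,uv,z in(("top mid",(285,52),.4),("top mid",(285,52),.5)):print(n,onz(t,uv,z))
E
```

```text
mat ((29.47801399230957, 22.463594436645508), (26.670246124267578, 27.156179428100586), 62.254188537597656) [0.4695784  0.14955168 0.004     ]
reel top [ 0.57122517 -0.10553029  0.072     ] spindle tip [ 0.57126909 -0.10459621  0.081     ]
disc [ 0.57167936 -0.10640371  0.012     ]
foot [0.57548017 0.15287428 0.012     ] collar [0.57636982 0.15158534 0.193     ]
arm end px [0.57193595 0.20921391 0.17      ] lens [0.56435505 0.2453866  0.2085    ]
reel scene [ 0.57797799 -0.1039615   0.072     ] (array([ 0.57085721, -0.10609192,  0.0764163 ]), np.float64(0.0024342645031678826))
top mid [ 0.7477532  -0.06204504  0.4       ]
top mid [ 0.68380322 -0.05344134  0.5       ]
```

The manual's scale: shifts go in shares of 50 mm. Converting my numbers, 0.003 m is 0.06, 0.037 m is 0.74.

Call:
hand_motion --steps '[[[0.74,-0.4,0.06],0,0.085],[[0.74,-0.4,0.06],0,0.085],[[0.74,-0.4,0.06],0,0.085],[[0.74,-0.4,0.06],0,0.085],[[0.74,-0.4,0.06],0,0.085],[[0.74,-0.4,0.06],0,0.085],[[0.74,-0.4,0.06],0,0.085],[[0.74,-0.4,0.06],0,0.085],[[0.74,-0.4,0.06],0,0.085],[[0.74,-0.4,0.06],0,0.085]]' --grip_n 40

```text
time_s: 1.1
position: [0.4573, -0.2245, 0.212]
tool_rot: [[0.956, 0.293, -0.0], [0.293, -0.956, 0.0], [-0.0, -0.0, -1.0]]
ft_force: [-0.2, -1.1, 0.5]
grip_width: 0.0849
gripper_force: 0.0
```

Call:
hand_motion --steps '[[[0.74,-0.4,0.06],0,0.085],[[0.74,-0.4,0.06],0,0.085],[[0.74,-0.4,0.06],0,0.085],[[0.7,-0.4,0.06],0,0.085],[[0,0,0],0,0.085],[[0,0,0],0,0.085]]'

```text
time_s: 1.7
position: [0.5725, -0.1062, 0.1997]
tool_rot: [[0.956, 0.295, -0.001], [0.295, -0.956, 0.0], [-0.001, -0.001, -1.0]]
ft_force: [-0.2, 0.1, -0.2]
grip_width: 0.085
gripper_force: 0.0
```

```bash
cat >> h.py <<'E'
def to(p):
    from rig import env
    o=env.observe();print("d tool",np.round(o["tool_rot"].T@(np.array(p)-o["position"]),4),"at",np.round(o["position"],4),"q",np.round(o["q"],1),"yaw",np.round(np.degrees(np.arctan2(o["tool_rot"][1,0],o["tool_rot"][0,0])),1),o["time_s"])
E
python3 - <<'E'
from h import *
to((.572,-.105,.037))
from rig import env
s=env.get_image("scene");t=env.get_image("top")
import pickle;pickle.dump((t,s),open("im1.pkl","wb"))
w=np.hstack([t["pixels"][110:260,100:340],s["pixels"][120:270,120:360]])[:,:,::-1]
cv2.imwrite("pics/w1.png",cv2.resize(w,None,fx=1.66,fy=1.66))
E
```

```text
d tool [ 1.000e-04 -1.200e-03  1.627e-01] at [ 0.5725 -0.1062  0.1997] q [-22.1  26.9  73.2  -0.   80.   50.7] yaw 17.2 1.7
```

View pics/w1.png

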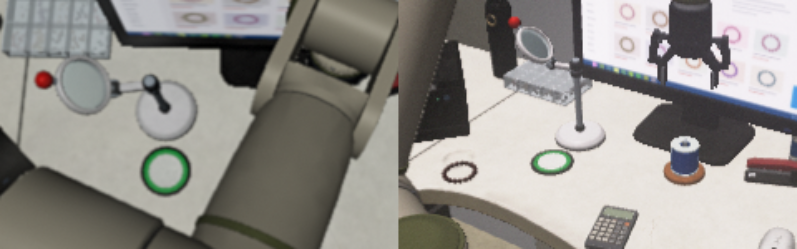

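The gripper stands over the reel in the scene view, centred along the camera ray. The mat and magnifier are now clear in both views. I lower, and cross-check the mat and ball positions.

```bash
python3 - <<'E'
from h import *
import pickle
t,s=pickle.load(open("im1.pkl","rb"))
b,m=blobs(s,(45,80,40),(85,255,255),(195,200,235,235),30)
c=max(cv2.findContours(m,cv2.RETR_EXTERNAL,cv2.CHAIN_APPROX_NONE)[0],key=len);e=cv2.fitEllipse(c);print("mat",e,onz(s,np.add(e[0],(195,200)),.004))
bt,_=blobs(t,(0,150,80),(6,255,255),(110,140,140,175));bs,_=blobs(s,(0,150,80),(6,255,255),(175,120,205,145))
print(bt,bs,two(t,bt[0][0],s,bs[0][0]))
E
```

```text
mat ((17.090919494628906, 16.879486083984375), (11.828999519348145, 20.676128387451172), 83.80516815185547) [0.47075933 0.15200964 0.004     ]
[((np.float64(125.8), np.float64(157.6)), [12, 13, 9, 10, 69])] [((np.float64(188.9), np.float64(132.5)), [11, 10, 7, 6, 31])] (array([0.55621068, 0.29120887, 0.25792651]), np.float64(0.002537242455842394))
```

Call:
hand_motion --steps '[[[0,-0.02,0.4],0,0.085],[[0,0,0.5],0,0.085],[[0,0,0.5],0,0.085],[[0,0,0.5],0,0.085],[[0,0,0.5],0,0.085],[[0,0,0.4],0,0.085],[[0,0,0.3],0,0.085],[[0,0,0.16],0,0.085],[[0,0,0],0,0.085]]'

```text
time_s: 2.7
position: [0.5715, -0.1064, 0.0368]
tool_rot: [[0.956, 0.292, -0.001], [0.292, -0.956, 0.001], [-0.001, -0.001, -1.0]]
ft_force: [-0.1, -0.2, 0.6]
grip_width: 0.085
gripper_force: 0.0
```

Call:
hand_motion --steps '[[[0,0,0],0,0.05],[[0,0,0],0,0.05],[[0,0,0],0,0.05],[[0,0,0],0,0.05],[[0,0,0],0,0.05],[[0,0,0],0,0.05],[[0,0,0],0,0.05],[[0,0,0],0,0.05]]' --grip_n 40

```text
time_s: 3.5
position: [0.5726, -0.1059, 0.0384]
tool_rot: [[0.956, 0.294, 0.001], [0.294, -0.956, -0.001], [0.001, 0.001, -1.0]]
ft_force: [-2.2, 0.7, 6.2]
grip_width: 0.0541
gripper_force: 57.5
```

In the tool's units: -0.012 m is -0.24, -0.01 m is -0.2.

Call:
hand_motion --steps '[[[0,0,-0.1],0,0.05],[[0,0,-0.2],0,0.05],[[0,0,-0.24],0,0.05],[[0,0,-0.24],0,0.05],[[0,0,-0.24],0,0.05],[[0,0,-0.24],0,0.05],[[0,0,-0.24],0,0.05],[[0,0,-0.24],0,0.05],[[0,0,-0.16],0,0.05],[[0,0,-0.1],0,0.05]]'

```text
time_s: 4.5
position: [0.5724, -0.1058, 0.1382]
tool_rot: [[0.956, 0.293, 0.001], [0.293, -0.956, -0.0], [0.001, 0.001, -1.0]]
ft_force: [-0.1, -0.2, -1.5]
grip_width: 0.0536
gripper_force: 58.4
```

```bash
python3 - <<'E'
from h import *
from rig import env
s=env.get_image("scene")
cv2.imwrite("pics/s2.png",cv2.resize(s["pixels"][130:230,230:360,::-1],None,fx=4,fy=4))
to((.470,.1505,.15))
E
```

```text
d tool [-0.0228 -0.2751 -0.0117] at [ 0.5725 -0.1059  0.1386] q [-22.1  30.2  78.4   0.   71.4  50.8] yaw 17.1 4.55
```

View pics/s2.png

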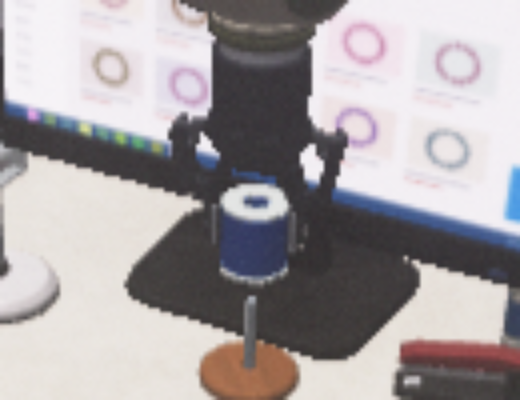

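The reel hangs upright between the pads, its underside clear of the spindle tip (crop reel (255,240), tip (250,298)). I check its offset in the grip and carry it to the mat.

```bash
python3 - <<'E'
from h import *
import pickle
t,s=pickle.load(open("im1.pkl","rb"))
print("reel",onz(s,(230+256.5/4,130+200/4),.172))
E
```

```text
reel [ 0.57583085 -0.10637929  0.172     ]
```

Call:
hand_motion --steps '[[[-0.02,-0.24,-0.02],0,0.05],[[-0.04,-0.5,-0.04],0,0.05],[[-0.04,-0.54,-0.04],0,0.05],[[-0.04,-0.54,0],0,0.05],[[-0.04,-0.54,0],0,0.05],[[-0.04,-0.54,0],0,0.05],[[-0.04,-0.54,0],0,0.05],[[-0.04,-0.54,0],0,0.05],[[-0.04,-0.54,0],0,0.05],[[-0.04,-0.5,0],0,0.05]]'

```text
time_s: 5.55
position: [0.4789, 0.1302, 0.1419]
tool_rot: [[0.956, 0.294, -0.001], [0.294, -0.956, 0.0], [-0.001, -0.001, -1.0]]
ft_force: [-0.6, -0.3, -0.8]
grip_width: 0.0539
gripper_force: 58.5
```

Call:
hand_motion --steps '[[[-0.04,-0.3,0],0,0.05],[[-0.02,-0.16,0],0,0.05],[[0,0,0],0,0.05],[[0,0,0],0,0.05]]'

```text
time_s: 5.95
position: [0.4711, 0.1493, 0.1423]
tool_rot: [[0.956, 0.293, 0.0], [0.293, -0.956, -0.0], [0.0, 0.0, -1.0]]
ft_force: [0.1, -0.0, -0.5]
grip_width: 0.0538
gripper_force: 58.5
```

```bash
python3 - <<'E'
from h import *
from rig import env
s=env.get_image("scene");t=env.get_image("top")
w=np.hstack([t["pixels"][110:260,110:290],s["pixels"][110:260,130:310]])[:,:,::-1]
cv2.imwrite("pics/w3.png",cv2.resize(w,None,fx=2.2,fy=2.2))
to((.470,.1505,.0304))
E
```

```text
d tool [-0.0007 -0.0018  0.1118] at [0.4712 0.149  0.1422] q [ 3.8 22.2 92.2 -0.  65.6 76.8] yaw 17.0 6.05
```

View pics/w3.png

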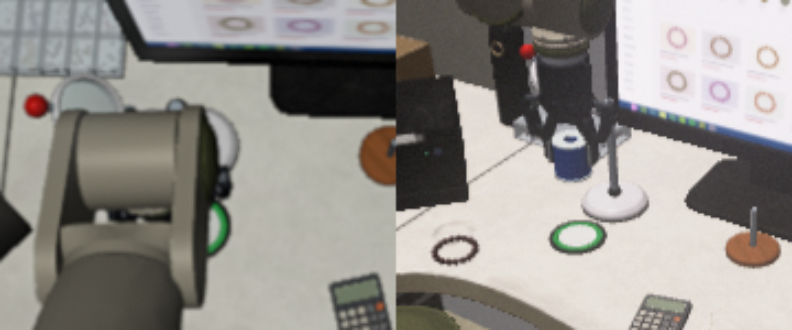

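The top view shows the wrist fork (crop x 38–210, y 105–300) next to the lens. The ball is still at its old pixel. The scene view shows the reel hanging upright above the mat (crop (578,235)). I check the wrist's extents before lowering.

```bash
python3 - <<'E'
from h import *
import pickle
t,s=pickle.load(open("im1.pkl","rb"))
f=lambda u,v:(110+u/2.2,110+v/2.2)
g=lambda u,v:(130+(u-396)/2.2,110+v/2.2)
for z in(.3,.35,.4,.45):print(z,[np.round(onz(t,f(*p),z)[:2],3) for p in((75,110),(205,110),(38,290),(205,300))])
print("reel", onz(s,g(570,133),.1422+.0336), "wrist ring height: ")
# height of the ring where it meets gripper, on vertical plane through TCP facing camera
c,d=ray(s,g(563,50)); n=np.array([d[0],d[1]]);k=np.dot(np.array([.471,.149])-c[:2],n)/np.dot(n,n);print(c+k*d)
E
```

```text
0.3 [array([0.54 , 0.234]), array([0.544, 0.105]), array([0.362, 0.254]), array([0.358, 0.095])]
0.35 [array([0.526, 0.218]), array([0.53 , 0.098]), array([0.36 , 0.237]), array([0.356, 0.088])]
0.4 [array([0.512, 0.203]), array([0.515, 0.09 ]), array([0.357, 0.22 ]), array([0.354, 0.082])]
0.45 [array([0.498, 0.187]), array([0.501, 0.083]), array([0.355, 0.203]), array([0.351, 0.075])]
reel [0.48770829 0.16081685 0.1758    ] wrist ring height: 
[0.47248975 0.14722114 0.31633836]
```

In the tool's units: 0.015 m is 0.3, 0.012 m is 0.24.

Call:
hand_motion --steps '[[[-0.02,-0.04,0.24],0,0.05],[[0,0,0.3],0,0.05],[[0,0,0.3],0,0.05],[[0,0,0.3],0,0.05],[[0,0,0.3],0,0.05],[[0,0,0.24],0,0.05],[[0,0,0.2],0,0.05],[[0,0,0.12],0,0.05],[[0,0,0.08],0,0.05],[[0,0,0],0,0.05]]'

```text
time_s: 7.05
position: [0.4693, 0.1512, 0.0381]
tool_rot: [[0.956, 0.293, -0.0], [0.293, -0.956, 0.0], [-0.0, -0.0, -1.0]]
ft_force: [-0.8, 0.4, -1.0]
grip_width: 0.0542
gripper_force: 58.5
```

```bash
python3 - <<'E'
from h import *
from rig import env
s=env.get_image("scene");t=env.get_image("top")
b,m=blobs(s,(105,80,30),(130,255,255),(190,170,240,235),30);print(b)
u=b[0][0];print("reel mid front (expect ~20mm toward camera)",onz(s,u,.042))
cv2.imwrite("pics/s4.png",cv2.resize(s["pixels"][130:250,150:270,::-1],None,fx=4,fy=4))
bt,_=blobs(t,(0,150,80),(6,255,255),(110,140,140,175));print(bt)
to((.470,.1505,.0304))
E
```

```text
[((np.float64(209.8), np.float64(211.0)), [13, 35, 15, 13, 141])]
reel mid front (expect ~20mm toward camera) [0.45231878 0.14402738 0.042     ]
[((np.float64(125.8), np.float64(157.6)), [12, 13, 9, 10, 70])]
d tool [0.0002 0.001  0.0082] at [0.4695 0.1514 0.0386] q [ 4.1 31.1 99.1  0.  49.8 77. ] yaw 17.1 7.15
```

View pics/s4.png

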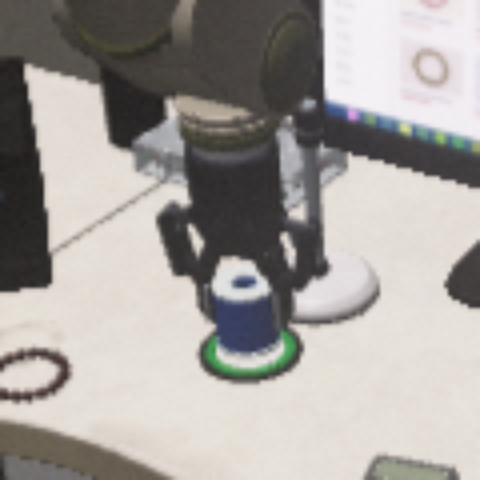

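The reel hangs about 8 mm over the mat, centred (crop reel axis x≈248, mat centre x≈250). I lower until it makes contact.

In the tool's units: 0.003 m is 0.06, 0.001 m is 0.02.

Call:
hand_motion --steps '[[[0,0,0.06],0,0.05],[[0,0,0.06],0,0.05],[[0,0,0.02],0,0.05],[[0,0,0],0,0.05],[[0,0,0],0,0.05]]'

```text
time_s: 7.65
position: [0.4693, 0.1513, 0.0314]
tool_rot: [[0.956, 0.293, 0.0], [0.293, -0.956, 0.0], [0.0, 0.0, -1.0]]
ft_force: [-0.1, 0.2, -0.8]
grip_width: 0.054
gripper_force: 58.5
```

Call:
hand_motion --steps '[[[0,0,0.02],0,0.05],[[0,0,0],0,0.05]]'

```text
time_s: 7.85
position: [0.4694, 0.1514, 0.0304]
tool_rot: [[0.956, 0.293, 0.0], [0.293, -0.956, 0.0], [0.0, 0.0, -1.0]]
ft_force: [0.8, -0.3, -0.3]
grip_width: 0.0539
gripper_force: 58.5
```

In the tool's units: 0.001 m is 0.02.

Call:
hand_motion --steps '[[[0,0,0.02],0,0.05],[[0,0,0],0,0.05]]' --only "pos|ft"

```text
position: [0.4694, 0.1514, 0.0303]
ft_force: [-3.3, 0.3, 12.7]
```

Call:
hand_motion --steps '[[[0,0,0.02],0,0.05],[[0,0,0],0,0.05]]' --only "pos|ft"

```text
position: [0.4694, 0.1515, 0.0303]
ft_force: [-6.7, 0.3, 24.6]
```

Contact. I ease off, open and rise.

Call:
hand_motion --steps '[[[0,0,-0.02],0,0.05],[[0,0,-0.01],0,0.058],[[0,0,0],0,0.066],[[0,0,0],0,0.075],[[0,0,0],0,0.085],[[0,0,0],0,0.085],[[0,0,0],0,0.085],[[0,0,0],0,0.085]]'

```text
time_s: 9.05
position: [0.4692, 0.1514, 0.0298]
tool_rot: [[0.956, 0.293, -0.0], [0.293, -0.956, 0.0], [-0.0, -0.0, -1.0]]
ft_force: [0.3, -0.3, 1.0]
grip_width: 0.085
gripper_force: 0.0
```

Call:
hand_motion --steps '[[[0,0,-0.2],0,0.085],[[0,0,-0.4],0,0.085],[[0,0,-0.6],0,0.085],[[0,0,-0.8],0,0.085],[[0,0,-0.8],0,0.085],[[0,0,-0.8],0,0.085],[[0,0,-0.8],0,0.085],[[0,0,-0.8],0,0.085],[[0,0,-0.6],0,0.085],[[0,0,0],0,0.085]]'

```text
time_s: 10.05
position: [0.4698, 0.1515, 0.3246]
tool_rot: [[0.956, 0.294, 0.009], [0.294, -0.956, 0.001], [0.008, 0.002, -1.0]]
ft_force: [-0.4, 0.2, -0.8]
grip_width: 0.0852
gripper_force: 0.0
```

```bash
python3 - <<'E'
from h import *
from rig import env
s=env.get_image("scene");t=env.get_image("top")
cv2.imwrite("pics/s5.png",cv2.resize(s["pixels"][110:250,150:290,::-1],None,fx=4,fy=4))
bt,_=blobs(t,(0,150,80),(6,255,255),(110,140,140,175));print(bt)
to((.557,.291,.33))
E
```

```text
[]
d tool [ 0.1252 -0.1076 -0.0097] at [0.4689 0.1514 0.3203] q [ 4.1 13.2 74.   0.  92.7 77. ] yaw 17.1 10.15
```

View pics/s5.png

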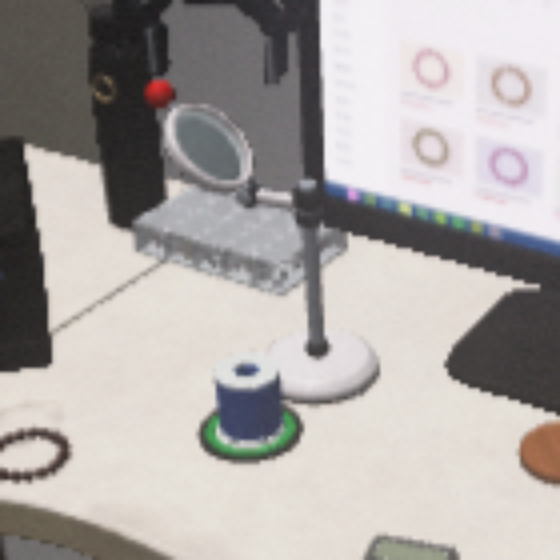

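The reel stands upright in the middle of the mat (crop (248,400), ring centre (250,432)) and the magnifier is undisturbed. Next I turn the gripper 80° and approach the ball.

Call:
hand_motion --steps '[[[0,0,0],-8,0.06],[[0,0,0],-8,0.06],[[0,0,0],-8,0.06],[[0,0,0],-8,0.06],[[0,0,0],-8,0.06],[[0,0,0],-8,0.06],[[0,0,0],-8,0.06],[[0,0,0],-8,0.06],[[0,0,0],-8,0.06],[[0,0,0],-8,0.06]]'

```text
time_s: 11.15
position: [0.4687, 0.1513, 0.3184]
tool_rot: [[-0.129, 0.992, -0.003], [0.992, 0.129, -0.0], [0.0, -0.003, -1.0]]
ft_force: [-0.1, 0.1, 1.1]
grip_width: 0.06
gripper_force: 0.0
```

```bash
python3 - <<'E'
from h import *
to((.556,.294,.32))
E
```

```text
d tool [ 0.1303  0.105  -0.0019] at [0.4687 0.1513 0.3184] q [ 4.1 13.4 74.2 -0.  92.7 -3.3] yaw 97.4 11.15
```

In the tool's units: 0.025 m is 0.5, 0.02 m is 0.4.

Call:
hand_motion --steps '[[[0.3,0.3,0],0,0.06],[[0.5,0.4,0],0,0.06],[[0.5,0.4,0],0,0.06],[[0.5,0.4,0],0,0.06],[[0.4,0.3,0],0,0.06],[[0.3,0.2,0],0,0.06],[[0.1,0.1,0],0,0.06],[[0,0,0],0,0.06]]'

```text
time_s: 11.95
position: [0.5574, 0.2934, 0.3184]
tool_rot: [[-0.123, 0.992, -0.002], [0.992, 0.123, -0.001], [-0.001, -0.002, -1.0]]
ft_force: [-0.1, -0.5, -0.6]
grip_width: 0.0601
gripper_force: 0.0
```

```bash
python3 - <<'E'
from h import *
to((.556,.294,.254))
from rig import env
s=env.get_image("scene")
bs,_=blobs(s,(0,150,80),(6,255,255),(160,100,215,150),3);print(bs)
cv2.imwrite("pics/s6.png",cv2.resize(s["pixels"][80:180,140:240,::-1],None,fx=4,fy=4))
E
```

```text
d tool [ 0.0008 -0.0012  0.0644] at [0.5574 0.2934 0.3184] q [ 17.   28.4  51.1  -0.  100.6   9.9] yaw 97.1 11.95
[((np.float64(189.0), np.float64(132.3)), [26, 30, 7, 6, 27])]
```

View pics/s6.png

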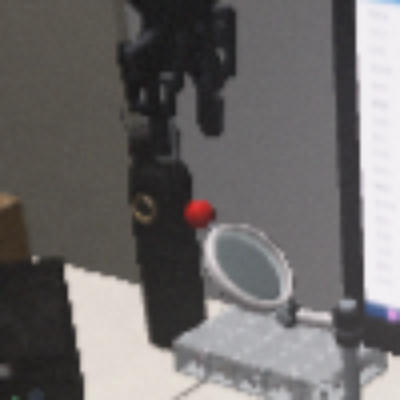

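The gripper is above the ball (ball at crop (200,213)). The right fingertip is near (210,130), and the left one is hard to tell against the bottle. I project the fingertips to check.

```bash
python3 - <<'E'
from h import *
import pickle
t,s=pickle.load(open("im1.pkl","rb"))
E=s["extrinsics"];y=np.array([.992,.123,0]);T=np.array([.5574,.2934,.3184])
P=np.array([T+k*y+[0,0,-.003] for k in(-.037,0,.037)]+[[.5565,.2914,.257]])
uv=cv2.projectPoints(P,cv2.Rodrigues(E[:3,:3])[0],E[:3,3],s["K"],s["distortion"])[0][:,0]
print((uv-[140,80])*4)
E
```

```text
[[163.9546847  159.9117334 ]
 [188.84099678 145.4872339 ]
 [212.64624011 131.69650247]
 [197.25612991 210.86792675]]
```

The projection agrees with what I see, so I descend and grip.

In the tool's units: 0.02 m is 0.4, 0.015 m is 0.3.

Call:
hand_motion --steps '[[[0,0,0.3],0,0.06],[[0.02,-0.02,0.4],0,0.06],[[0,0,0.3],0,0.06],[[0,0,0.2],0,0.06],[[0,0,0.08],0,0.06],[[0,0,0],0,0.06],[[0,0,0],0,0.06]]'

```text
time_s: 12.7
position: [0.5565, 0.2941, 0.2567]
tool_rot: [[-0.123, 0.992, 0.001], [0.992, 0.123, 0.0], [0.0, 0.001, -1.0]]
ft_force: [1.1, 0.1, 0.3]
grip_width: 0.06
gripper_force: 0.0
```

Call:
hand_motion --steps '[[[0,0,0],0,0.04],[[0,0,0],0,0.032],[[0,0,0],0,0.02],[[0,0,0],0,0.02],[[0,0,0],0,0.02],[[0,0,0],0,0.02],[[0,0,0],0,0.02]]' --grip_n 60

```text
time_s: 13.4
position: [0.5563, 0.2944, 0.2562]
tool_rot: [[-0.123, 0.992, 0.0], [0.992, 0.123, 0.001], [0.0, 0.001, -1.0]]
ft_force: [-1.8, 0.9, 5.2]
grip_width: 0.0221
gripper_force: 58.6
```

Grip width is 22 mm on a 26 mm ball, so I re-grip slightly inward and lower to see whether I'm off its equator.

In the tool's units: -0.004 m is -0.08, 0.004 m is 0.08.

Call:
hand_motion --steps '[[[0,0,0],0,0.04],[[0,0,0],0,0.045],[[0,0,0],0,0.045],[[-0.08,0,0.08],0,0.045],[[0,0,0],0,0.03],[[0,0,0],0,0.02],[[0,0,0],0,0.02],[[0,0,0],0,0.02],[[0,0,0],0,0.02],[[0,0,0],0,0.02]]' --grip_n 60

```text
time_s: 14.4
position: [0.5568, 0.2898, 0.2516]
tool_rot: [[-0.123, 0.992, -0.0], [0.992, 0.123, -0.001], [-0.001, -0.001, -1.0]]
ft_force: [0.3, -2.9, -2.1]
grip_width: 0.0227
gripper_force: 58.8
```

```bash
python3 - <<'E'
from h import *
from rig import env
s=env.get_image("scene");t=env.get_image("top")
for im,bx in((s,(160,100,215,150)),(t,(90,120,160,190))):
    b,_=blobs(im,(0,150,50),(6,255,255),bx,3);print(b)
E
```

```text
[((np.float64(191.3), np.float64(132.1)), [31, 30, 2, 5, 7])]
[((np.float64(129.8), np.float64(156.7)), [39, 35, 2, 5, 6])]
```

In the tool's units: -0.0005 m is -0.01, -0.012 m is -0.24.

Call:
hand_motion --steps '[[[-0.004,-0.12,0],-2.5,0.02],[[-0.01,-0.24,0],-5,0.02],[[-0.01,-0.24,0],-5,0.02],[[-0.01,-0.24,0],-5,0.02],[[-0.01,-0.24,0],-5,0.02]]'

```text
time_s: 15.0
position: [0.5065, 0.2721, 0.2513]
tool_rot: [[-0.496, 0.869, 0.002], [0.869, 0.496, -0.002], [-0.003, 0.001, -1.0]]
ft_force: [7.4, -8.1, -7.9]
grip_width: 0.0226
gripper_force: 59.1
```

```bash
python3 - <<'E'
from h import *
from rig import env
o=env.observe();p=o["position"]-[.576,.152,0];print(np.hypot(p[0],p[1]),np.degrees(np.arctan2(p[1],p[0])));to((0,0,0))
s=env.get_image("scene");t=env.get_image("top")
for im,bx in((s,(140,90,260,190)),(t,(90,120,220,240))):
    b,_=blobs(im,(0,150,50),(6,255,255),bx,3);print(b)
E
```

```text
0.13880769169704305 120.06230704153214
d tool [ 0.0154 -0.5749  0.251 ] at [0.5065 0.2721 0.2513] q [ 16.5  24.   69.3  -0.2  86.6 -13.2] yaw 119.7 15.0
[]
[]
```

In the tool's units: -0.012 m is -0.24, -0.0005 m is -0.01.

Call:
hand_motion --steps '[[[-0.01,-0.24,0],-5,0.02],[[-0.01,-0.24,0],-5,0.02],[[-0.01,-0.24,0],-5,0.02],[[-0.01,-0.24,0],-5,0.02],[[-0.01,-0.24,0],-5,0.02],[[-0.01,-0.24,0],-5,0.02]]'

```text
time_s: 15.7
position: [0.4572, 0.2219, 0.2511]
tool_rot: [[-0.863, 0.505, 0.005], [0.505, 0.863, -0.002], [-0.006, 0.001, -1.0]]
ft_force: [17.4, -9.7, -15.8]
grip_width: 0.0228
gripper_force: 59.4
```

Call:
hand_motion --steps '[[[-0.01,-0.24,0],-5,0.02],[[-0.01,-0.24,0],-5,0.02],[[-0.01,-0.24,0],-5,0.02],[[-0.01,-0.24,0],-5,0.02],[[-0.01,-0.24,0],-5,0.02],[[-0.004,-0.16,0],-3.5,0.02],[[0,0,0],0,0.02]]'

```text
time_s: 16.4
position: [0.4398, 0.1577, 0.2513]
tool_rot: [[-0.999, 0.034, 0.009], [0.034, 0.999, -0.0], [-0.009, 0.0, -1.0]]
ft_force: [22.2, -4.6, -19.9]
grip_width: 0.0226
gripper_force: 59.8
```

```bash
python3 - <<'E'
from h import *
from rig import env
o=env.observe();p=o["position"]-[.576,.152,0];print(np.hypot(p[0],p[1]),np.degrees(np.arctan2(p[1],p[0])));to((0,0,0))
s=env.get_image("scene");t=env.get_image("top")
for im,bx in((s,(140,90,260,220)),(t,(90,120,260,260))):
    b,_=blobs(im,(0,150,50),(6,255,255),bx,3);print(b)
E
```

```text
0.13632145515562522 177.6182590208861
d tool [ 0.4363 -0.1727  0.2475] at [0.4398 0.1577 0.2513] q [  5.2  12.8  86.   -0.1  80.6 -82.8] yaw 178.0 16.4
[((np.float64(196.5), np.float64(153.9)), [55, 61, 4, 6, 21])]
[]
```

Call:
hand_motion --steps '[[[-0.04,-0.08,0],-1.5,0.02],[[0.06,-0.04,0.09],-1,0.02],[[0.08,-0.02,0.09],0,0.02],[[0.07,-0.02,0.09],0,0.02],[[0.07,0,0.09],0,0.02],[[0,0,0],0,0.02]]'

```text
time_s: 17.1
position: [0.4232, 0.1508, 0.2342]
tool_rot: [[-1.0, -0.009, -0.0], [-0.009, 1.0, 0.0], [0.0, 0.0, -1.0]]
ft_force: [-3.5, -2.4, 4.8]
grip_width: 0.0224
gripper_force: 61.9
```

Call:
hand_motion --steps '[[[0.06,0,0.1],0,0.02],[[0.06,0,0.1],0,0.02],[[0.05,0,0.1],0,0.02],[[0.05,0,0.11],0,0.02],[[0,0,0],0,0.02]]'

```text
time_s: 17.6
position: [0.4079, 0.151, 0.2127]
tool_rot: [[-1.0, -0.009, -0.011], [-0.009, 1.0, 0.0], [0.011, 0.0, -1.0]]
ft_force: [-21.5, -4.2, 10.0]
grip_width: 0.0233
gripper_force: 62.8
```

The manual's scale: shifts go in shares of 50 mm. Converting my numbers, 0.004 m is 0.08, 0.0015 m is 0.03.

Call:
hand_motion --steps '[[[0.08,0,0],0,0.02],[[0.03,0,0.08],0,0.02],[[0.03,0,0.08],0,0.02],[[0.03,0,0.08],0,0.02],[[0,0,0],0,0.02]]'

```text
time_s: 18.1
position: [0.4009, 0.1507, 0.2005]
tool_rot: [[-1.0, -0.009, -0.008], [-0.009, 1.0, 0.0], [0.008, 0.0, -1.0]]
ft_force: [-14.0, -2.9, 6.7]
grip_width: 0.0221
gripper_force: 60.1
```

```bash
python3 - <<'E'
from h import *
from rig import env
o=env.observe();print(o["ft_force"]);to((0,0,0))
s=env.get_image("scene");t=env.get_image("top")
cv2.imwrite("a.png",s["pixels"])
for im,bx in((s,(140,90,260,220)),(t,(90,120,260,260))):
    b,_=blobs(im,(0,150,50),(6,255,255),bx,3);print(b)
    # lens rim/grey: white blobs
b,_=blobs(s,(0,0,140),(180,60,255),(195,140,250,200),15);print(b)
E
```

```text
[-13.98094785  -2.92441326   6.72446908]
d tool [ 0.4007 -0.147   0.2038] at [0.4009 0.1507 0.2005] q [  4.6  12.2  96.2   0.1  72.1 -85.9] yaw -179.5 18.1
[((np.float64(192.6), np.float64(171.0)), [52, 79, 2, 5, 8])]
[]
[((np.float64(240.5), np.float64(148.9)), [36, 0, 19, 23, 353]), ((np.float64(211.6), np.float64(182.7)), [0, 18, 34, 42, 959]), ((np.float64(239.9), np.float64(184.5)), [35, 28, 20, 32, 570])]
```

In the tool's units: 0.005 m is 0.1, 0.003 m is 0.06.

Call:
hand_motion --steps '[[[0.06,0,0.06],0,0.02],[[0.03,0,0.1],0,0.02],[[0.02,0,0.1],0,0.02],[[0.02,0,0.1],0,0.02],[[0.01,0,0.1],0,0.02],[[0,0,0.06],0,0.02],[[0,0,0],0,0.02]]'

```text
time_s: 18.9
position: [0.3896, 0.1508, 0.1728]
tool_rot: [[-1.0, -0.011, -0.02], [-0.011, 1.0, -0.0], [0.02, -0.0, -1.0]]
ft_force: [-29.5, -1.2, 3.9]
grip_width: 0.0201
gripper_force: 13.4
```

```bash
python3 - <<'E'
from h import *
from rig import env
s=env.get_image("scene")
b,_=blobs(s,(0,150,50),(6,255,255),(140,90,260,220),3);print(b)
c,d=ray(s,b[0][0]);print(c+d*(.151-c[1])/d[1])
E
```

```text
[]Traceback (most recent call last):
  File "<stdin>", line 5, in <module>
IndexError: list index out of range
```

The grip is slipping off. I open, rise and measure.

In the tool's units: -0.02 m is -0.4, -0.03 m is -0.6.

Call:
hand_motion --steps '[[[0,0,0],0,0.035],[[0,0,0],0,0.05],[[0,0,0],0,0.05],[[0,0,0],0,0.05],[[0,0,-0.4],0,0.05],[[0,0,-0.6],0,0.05],[[0,0,-0.6],0,0.05],[[0,0,-0.6],0,0.05],[[0,0,0],0,0.05]]'

```text
time_s: 19.85
position: [0.3987, 0.1505, 0.2888]
tool_rot: [[-1.0, -0.01, 0.008], [-0.01, 1.0, 0.001], [-0.008, 0.001, -1.0]]
ft_force: [0.7, 0.4, -0.5]
grip_width: 0.0498
gripper_force: 0.0
```

```bash
python3 - <<'E'
from h import *
from rig import env
import pickle
s=env.get_image("scene");t=env.get_image("top");pickle.dump((t,s),open("im2.pkl","wb"))
bs,_=blobs(s,(0,150,50),(6,255,255),(140,90,260,250),3);print(bs)
bt,_=blobs(t,(0,150,50),(6,255,255),(150,160,260,260),3);print(bt)
for b in bs:
    c,d=ray(s,b[0]);print("y=.15 plane",c+d*(.150-c[1])/d[1])
    for q in bt: print(two(t,q[0],s,b[0]))
to((0,0,0))
E
```

```text
[((np.float64(195.0), np.float64(178.0)), [52, 86, 7, 5, 27])]
[]
y=.15 plane [0.40468381 0.15       0.19049216]
d tool [ 0.3991 -0.1465  0.2849] at [0.3974 0.1504 0.2853] q [  4.7   7.1  87.5   0.   85.3 -85.9] yaw -179.4 19.95
```

Ball looks to be near (0.405, 0.15, 0.19). I move aside to measure it and the lens with both cameras unobstructed.

In the tool's units: -0.04 m is -0.8, -0.03 m is -0.6.

Call:
hand_motion --steps '[[[0,-0.6,0],0,0.05],[[0,-0.8,0],0,0.05],[[0,-0.8,0],0,0.05],[[0,-0.8,0],0,0.05],[[0,-0.8,0],0,0.05],[[0,-0.6,0],0,0.05],[[0,0,0],0,0.05]]'

```text
time_s: 20.65
position: [0.3993, -0.0723, 0.2839]
tool_rot: [[-1.0, -0.006, -0.002], [-0.006, 1.0, 0.001], [0.002, 0.001, -1.0]]
ft_force: [-0.4, -0.2, -0.2]
grip_width: 0.0494
gripper_force: 0.0
```

```bash
python3 - <<'E'
from h import *
from rig import env
import pickle
s=env.get_image("scene");t=env.get_image("top");pickle.dump((t,s),open("im2.pkl","wb"))
bs,_=blobs(s,(0,150,50),(6,255,255),(140,90,260,250),3);print(bs)
bt,_=blobs(t,(0,150,50),(6,255,255),(150,160,260,275),3);print(bt)
for b in bs:
    for q in bt: print(two(t,q[0],s,b[0]))
bl,_=blobs(s,(105,80,30),(130,255,255),(190,170,240,235),10);print("reel blue",bl)
to((0,0,0))
E
```

```text
[((np.float64(195.0), np.float64(178.0)), [52, 86, 7, 5, 27])]
[((np.float64(187.3), np.float64(227.2)), [33, 63, 9, 9, 63])]
(array([0.40688542, 0.15061546, 0.18928605]), np.float64(0.0020684451544709815))
reel blue [((np.float64(208.9), np.float64(212.9)), [15, 37, 10, 13, 92])]
d tool [0.398  0.0726 0.2852] at [ 0.3991 -0.0697  0.2843] q [ -26.8    5.2   90.     0.    85.  -117.3] yaw -179.5 20.75
```

The ball is at (0.407, 0.151, 0.189), so the tilt is about 0.165 rad. The swivel is already right: lens centre ≈ (0.468, 0.151). I press the ball down about 19 mm with closed fingertips.

Call:
hand_motion --steps '[[[-0.14,0.6,0],0,0],[[0,0.8,0],0,0],[[0,0.8,0],0,0],[[0,0.8,0],0,0],[[0,0.8,0],0,0],[[0,0.6,0],0,0],[[0,0,0.4],0,0],[[0,0,0.4],0,0],[[0,0,0],0,0],[[0,0,0],0,0]]'

```text
time_s: 21.75
position: [0.404, 0.1511, 0.2456]
tool_rot: [[-1.0, -0.011, -0.001], [-0.011, 1.0, 0.0], [0.001, 0.0, -1.0]]
ft_force: [0.4, -0.7, 0.5]
grip_width: 0.0001
gripper_force: 0.0
```

```bash
python3 - <<'E'
from h import *
to((.406,.1506,.1943))
E
```

```text
d tool [-0.002  -0.0005  0.0513] at [0.404  0.1511 0.2456] q [  4.7   9.7  91.2   0.   79.1 -85.9] yaw -179.4 21.75
```

Call:
hand_motion --steps '[[[-0.02,0,0.24],0,0],[[0,0,0.24],0,0],[[0,0,0.12],0,0],[[0,0,0.08],0,0],[[0,0,0.08],0,0],[[0,0,0.08],0,0],[[0,0,0],0,0]]'

```text
time_s: 22.45
position: [0.4053, 0.1505, 0.2033]
tool_rot: [[-1.0, -0.01, -0.0], [-0.01, 1.0, 0.0], [0.0, 0.0, -1.0]]
ft_force: [-0.3, -0.1, 0.8]
grip_width: 0.0002
gripper_force: 0.5
```

Call:
hand_motion --steps '[[[0,0,0.08],0,0],[[0,0,0.08],0,0],[[0,0,0.02],0,0],[[0,0,0],0,0],[[0,0,0],0,0]]'

```text
time_s: 22.95
position: [0.4054, 0.1504, 0.1943]
tool_rot: [[-1.0, -0.01, 0.0], [-0.01, 1.0, 0.0], [-0.0, 0.0, -1.0]]
ft_force: [-0.1, 0.2, 0.7]
grip_width: 0.0001
gripper_force: 0.2
```

Call:
hand_motion --steps '[[[0,0,-0.4],0,0],[[0,0,-0.6],0,0],[[0,0,-0.8],0,0],[[0,-0.6,0],0,0],[[0,-0.8,0],0,0],[[0,-0.8,0],0,0],[[0,-0.8,0],0,0],[[0,-0.8,0],0,0],[[0,-0.6,0],0,0],[[0,0,0],0,0]]'

```text
time_s: 23.95
position: [0.4077, -0.0725, 0.2842]
tool_rot: [[-1.0, -0.006, 0.0], [-0.006, 1.0, -0.001], [-0.0, -0.001, -1.0]]
ft_force: [-1.0, 0.3, -0.0]
grip_width: 0.0001
gripper_force: 0.0
```

```bash
cat > m.py <<'E'
from h import *
from rig import env
import pickle
s=env.get_image("scene");t=env.get_image("top");pickle.dump((t,s),open("im3.pkl","wb"))
bs,_=blobs(s,(0,150,50),(6,255,255),(140,90,260,250),3);print(bs)
bt,_=blobs(t,(0,150,50),(6,255,255),(150,160,260,275),3);print(bt)
for b in bs:
    for q in bt: print(two(t,q[0],s,b[0]))
to((0,0,0))
E
python3 m.py
```

```text
[((np.float64(195.3), np.float64(181.4)), [53, 89, 6, 6, 27])]
[((np.float64(188.2), np.float64(227.9)), [34, 64, 9, 9, 59])]
(array([0.40634979, 0.15043006, 0.17751083]), np.float64(0.002133749507465559))
d tool [0.4069 0.0732 0.2842] at [ 0.4075 -0.0698  0.2842] q [ -26.2    6.    89.1    0.    84.9 -116.7] yaw -179.5 24.05
```

Ball is at (0.406, 0.150, 0.1775) by vision (0.06 rad) and about 0.170 by touch (0 rad). I push another 3 mm to sit safely between the two.

Call:
hand_motion --steps '[[[0,0.6,0],0,0],[[0,0.8,0],0,0],[[0,0.8,0],0,0],[[0,0.8,0],0,0],[[0,0.8,0],0,0],[[0,0.6,0],0,0],[[0,0,0.6],0,0],[[0,0,0.6],0,0],[[0,0,0.4],0,0],[[0,0,0],0,0]]' --only "pos"

```text
position: [0.4037, 0.1514, 0.2025]
```

Call:
hand_motion --steps '[[[0.02,0,0.12],0,0],[[0,0,0.08],0,0],[[0,0,0.06],0,0],[[0,0,0],0,0],[[0,0,0],0,0]]' --only "pos|ft"

```text
position: [0.4044, 0.1505, 0.1917]
ft_force: [-0.5, 0.9, 0.7]
```

Call:
hand_motion --steps '[[[0,0,-0.4],0,0],[[0,0,-0.6],0,0],[[0,0,-0.8],0,0],[[0,-0.6,0],0,0],[[0,-0.8,0],0,0],[[0,-0.8,0],0,0],[[0,-0.8,0],0,0],[[0,-0.8,0],0,0],[[0,-0.6,0],0,0],[[0,0,0],0,0]]' --only "pos"

```text
position: [0.4066, -0.0726, 0.2814]
```

```bash
python3 m.py
python3 - <<'E'
from h import *
import pickle
t,s=pickle.load(open("im3.pkl","rb"))
# lens rim in the top view: expected circle projections, level lens at z .17, against edges
g=cv2.cvtColor(t["pixels"],cv2.COLOR_RGB2GRAY)[180:250,160:230]
g=cv2.resize(g,None,fx=4,fy=4,interpolation=cv2.INTER_CUBIC)
c=cv2.HoughCircles(g,cv2.HOUGH_GRADIENT,1,15,param1=80,param2=22,minRadius=55,maxRadius=90)
if c is not None:
  for x,y,r in c[0][:5]:
    p=(160+x/4,180+y/4);P=onz(t,p,.174);print("circle",p,r/4,P,"radius m",r/4/t["K"][0,0]*(1.062-.174))
E
```

```text
[((np.float64(195.5), np.float64(182.1)), [53, 90, 7, 5, 28])]
[((np.float64(188.3), np.float64(228.2)), [34, 65, 9, 8, 55])]
(array([0.40609754, 0.15024011, 0.17517408]), np.float64(0.0013346396680729356))
d tool [0.4058 0.0732 0.2814] at [ 0.4064 -0.0699  0.2814] q [ -26.3    6.    89.6    0.    84.5 -116.8] yaw -179.5 26.65
circle (np.float32(199.625), np.float32(212.625)) 15.275 [0.44584773 0.12432597 0.174     ] radius m 0.03728758585161647
circle (np.float32(190.875), np.float32(203.125)) 15.7 [0.46888988 0.14733523 0.174     ] radius m 0.03832504781526557
circle (np.float32(194.125), np.float32(206.125)) 19.0 [0.46162469 0.1388363  0.174     ] radius m 0.04638063167748084
circle (np.float32(187.375), np.float32(205.875)) 20.15 [0.46174505 0.15558775 0.174     ] radius m 0.04918787950570695
```

The ball height is now 0.175 by vision and 0.167 by touch, so the tilt is within about ±0.045 rad. The lens circle is at (0.469, 0.147) against the mat at (0.470, 0.151). The robot is clear of everything, so I hand in.

```bash
python3 -c "
from rig import env
print(env.close_job())"
```

```text
the job is handed in; nothing more can be done
None
```

I handed the job in at about 27 s without seeing a verdict: the reel stands let go in the middle of the mat, the lens is over the mat's centre to about 4 mm by camera and level to about 0.05 rad, and the arm touched none of the bystanders as far as I know.

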